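# Seat the grinding cup in the lavender mill and hold it running

### The arm

A 6-joint arm with a two-finger parallel gripper is mounted at the origin on the work surface. World frame = base frame: x ahead of the robot, y to its left, z up, the work surface at z = 0. Lengths are in m, angles in rad, forces in N, time in s.
With the tool pointing down it reaches from about 0.25 to 0.725 m from the base axis. Payload 4 kg.
Tool frame: the origin (TCP) lies on the centre line of the jaws, within the pads' length; the fingertips stand 19 mm ahead of it and the grasp point (between the pads) is the TCP; z points along the fingers, y is the direction in which the jaws open and shut (so a half turn about z gives the same grasp; the last joint's range is limited). The gripper opens to 85 mm and grips with 20 to 120 N. Pads are 22 mm wide; open, the fingers measure 114 mm over their backs; the gripper's body (76 mm by 85 mm) begins 54 mm behind the grasp point. The pads swing forward as they close: fully open they stand 13 mm farther back than shut.
Start: joints at [1.243, 0.241, 0.005, 1.335, 0, 1.571], TCP at [0.161, 0.473, 0.25] pointing down, gripper open.
Joint ranges: [-2.72, 2.72], [-1.05, 1.87], [-1.09, 1.28], [-1.99, 2.15], [-1.42, 1.44], [-3.14, 3.14]. Speed limits (rad/s): [2.79, 2.79, 3.14, 3.14, 3.14, 3.14].

### API

Orientations are given as a unit quaternion [x, y, z, w].
In Python, from workcell import bot gives the robot as it stands. The module is installed in compiled form; this text tells all that it offers.
- The arm moves only by the shell command python3 -m handwheel 'ROWS' [OPENING]. ROWS is JSON, a list of rows, each an object of numbers: "dx", "dy", "dz": the shift along the tool's x, y, z as a fraction of full scale; "ax", "ay", "az": the turn, a rotation vector about the tool's x, y, z as a fraction of full scale. In form: [{"dx": .., "dy": .., "dz": .., "ax": .., "ay": .., "az": ..}, ...]. A call has 1 to 12 rows; each row shifts and turns the commanded pose from where the row before left it, along the tool's axes as they then stand; what a row does not reach is not made up. Full scale, the value 1, is 2.5 cm for a shift and 0.15 rad for a turn. A row lasts 1/10 s, in which the tool goes at most 50 mm and 8.59 degrees, less where a joint would pass 70% of its speed; a pose out of reach is approached as far as the arm can. A call with a number of a shift or a turn outside -1 to 1 is refused whole. A call with a gripper value outside its range is refused whole. OPENING is the gripper's target within -1 to 1 (fully open at 1, half-way at 0, shut at -1), set as the call begins (- or left out, the last holds). The fingers move at their own pace and stop on an object; the grip force is fixed at half the most. Time passes only in rows, so rows that do not move let the fingers close. It gives the time, the measured TCP pose, the force and the opening at its end, in the units of the state.
- bot.get_obs(): the state, without advancing time (a new reading comes with each control period).
- bot.camera(name): name is "scene" or "side" or "wrist"; returns a dict with "img" (400x640x3 uint8, red, green, blue), "intrinsics" (3x3 intrinsics, pixels), "dist_coeffs" ([k1, k2, p1, p2, k3] as OpenCV has them; the pictures are not rectified), "eye" and "rotation" of the camera in the world. Camera axes: x right, y down, z forward; pixel columns grow to the right and rows downward; lengths in m; the calibration is good to about 2 mm. A picture is of the moment at which its call begins. There is no depth.
- bot.job_done(): hands the job in, once; it reports no verdict.
Trained networks look in a picture, given as the dict that the camera call returned (one of the last four; its "shot" number tells which), for a name from the list of things; names that differ only in an ending like _2 or _b are one class to them, and where a whole thing is asked for, a point or a joint stands for the part that bears it (a point fixed in the world has none). Each returns a list of dicts, best first, with "confidence" (0 to 1); they miss things now and then, are a little off and sometimes report something else, mostly with a low value. They report only what shows in the picture. A call takes as long as a camera call. They do not tell look-alikes from the thing itself.
- bot.trace(thing, picture): "region" (400x640 bool, what is visible of it) and "rect" ([centre column, centre row, width, height] in pixels, round what is visible of it).
The state is a dict: "clock": time; "joint_pos": joint angles; "joint_vel": joint speeds; "tau": joint torques, N m; "eef_pos": TCP position; "tool_rot": TCP orientation; "ft_force": force on the tool from outside, world axes, zero at the start; "ft_torque": the same for the moment, N m; "grip_width": finger opening in m.
Only numpy, scipy, OpenCV 4.12 (cv2) and the standard library are available. Lean on these libraries where they do the work, as an engineer would, in place of code of your own. Each camera call takes 0.05 s, during which the arm holds its last target.

### The job

Get the counter mill going for the next batch of lavender: take the tall steel grinding cup, set it upright in the well of the mill and turn it until the drive splines mesh and it drops home on the sprung grey ring, then press it down fully, to the stop, as one does to keep this press-to-run mill running. Finish while still holding the cup pressed down, and leave everything else on the counter where it stands.

Things in the scene. Friction and masses are not known exactly. Their poses are not given: they have to be found in the camera images.
- cup_mid (a point): Tall closed grinding cup standing on its black blade base, 112 mm high, 0.25 to 0.4 kg; point on its axis half-way up, 56 mm above the underside, z up. Blade base 64 mm across from the underside to 36 mm above it, with six short raised flutes (20 to 34 mm up); above it the plain round steel body, 52 mm across, up to the flat top: grip it there, at any angle.
- cup_socket (a point): Centre of the tall cup's underside, same axes. Here opens the drive socket, 37 mm across and 22 mm deep, with six inward teeth (4 mm wide, tips 12.5 mm from the axis, lower ends 2 mm above the underside) and six slots between them. The x axis runs through a slot; slots are every 60 degrees, each under one of the outside flutes.
- short_mid (a point): The short cup of the same set (storage only, not to be used), 62 mm high, flat black lid 63 mm across underneath, steel body 52 mm across; point half-way up its axis, 31 mm above the counter
- mill: The press-to-run mill: cream motor base fixed to the counter, 116 mm across at the foot, steel collar 93 mm across on top, 131 mm high; origin at the centre of its underside.
- well_mouth (a point): Centre of the mouth of the round well in the mill's top, 131 mm above the counter. The well flares from 77 mm across at the mouth to 68 mm across 7 mm down and is straight below; the cup's base goes in with about 2 mm to spare all round.
- drive_top (a point): Centre of the top of the black drive coupling in the middle of the well, 123 mm above the counter. Six flat-topped ribs, 4.5 mm wide, reach 16 mm from its axis; x runs along a rib, ribs every 60 degrees. An unmeshed cup rests on them, underside 121 mm above the counter; it meshes when slots and ribs agree within about 9 degrees. Held by the motor with 0.25 N m: stays put under light turning.
- run_ring (a joint): Sprung grey ring around the coupling on which the cup's underside sits when home: top 112 mm above the counter at 0; goes down 6 mm to its stop when pressed (0 = up, 0.006 m = fully down). Spring 5.5 N at the start, 13 N at the stop; the cup's own weight does not move it.
- oil_bottle: bystander: amber bottle with black cap, 42 mm across, 98 mm high; origin at its underside
- dropper_bottle: bystander: small amber dropper bottle, 33 mm across, 100 mm high; origin at its underside
- soap_bar: bystander: soap bar in a paper band, 55 x 85 x 28 mm; origin at its underside
- bear_soap: bystander: bear-shaped soap, 42 mm across, 70 mm high; origin at its underside
- candle_jar: bystander: cream candle jar with wooden lid, 73 mm across, 84 mm high; origin at its underside
- scoop: bystander: wooden scoop 170 mm long, lying on the counter; origin mid-handle at the underside
Not all that is in view belongs to the job. What is shaped like the mill but blue or orange is not meant. What is shaped like the part that bears cup_mid but blue is not meant.

How it is judged:
By the outcome, as a careful person would: the job done as asked, in the order asked, and still so for the second after the job is handed in, while the arm keeps its last pose, push and grip.
It also fails if it takes over 45 s, if anything falls off the work surface, if the arm or the gripper's body presses on something with over 40 N, if the wrist force passes 120 N, or if a joint passes its speed limit or range.

## Working session

There is one attempt and no reset: what is moved stays moved. The work goes in short steps, Python scripts to look and compute and a shell command to move; the robot and the scene stay as the last step left them, time stands still between calls to the robot, and variables do not carry over. Pictures are saved under pics/ and viewed, and the job is handed in when it is done.

```bash
mkdir -p pics; ls; cat > h.py <<'E'
import numpy as np, cv2
from workcell import bot
def save(p,n): cv2.imwrite(f'pics/{n}.png',p['img'][:,:,::-1])
def proj(p,X):
    R=np.array(p['rotation']);e=np.array(p['eye'])
    Xc=(np.atleast_2d(X)-e)@R
    return cv2.projectPoints(Xc,np.zeros(3),np.zeros(3),np.array(p['intrinsics']),np.array(p['dist_coeffs']))[0][:,0]
def ray(p,uv):
    q=cv2.undistortPoints(np.array(uv,float).reshape(-1,1,2),np.array(p['intrinsics']),np.array(p['dist_coeffs']))[:,0]
    d=np.c_[q,np.ones(len(q))]@np.array(p['rotation']).T
    return np.array(p['eye']),d/np.linalg.norm(d,axis=1)[:,None]
def atz(p,uv,z):
    e,d=ray(p,uv); return e+d*((z-e[2])/d[:,2])[:,None]
E
python3 - <<'E'
from h import *
o=bot.get_obs();print(o)
for n in ['scene','side','wrist']:
    p=bot.camera(n);save(p,n+'0')
    print(n,p['eye'],np.array(p['rotation']).round(3).tolist())
    for t in ['cup_mid','mill']:
        for r in bot.trace(t,p): print(t,round(r['confidence'],2),np.round(r['rect'],1))
E
```

```text
pics
{'clock': 0.0, 'joint_pos': array([ 1.24299914e+00,  2.41415932e-01,  3.71227504e-03,  1.33516721e+00,
       -6.53457472e-07,  1.57077785e+00]), 'joint_vel': array([-0.00051578,  0.00072193, -0.00063976,  0.00036773, -0.00221709,
        0.00229417]), 'tau': array([-1.27151266e-03, -3.72316968e+01,  2.52408564e+01,  1.68781599e-02,
       -1.45733711e-04,  3.28993579e-06]), 'eef_pos': array([0.16079077, 0.47282242, 0.24940686]), 'tool_rot': array([ 1.63156579e-01,  9.86599643e-01, -1.02342016e-03, -1.68933950e-04]), 'ft_force': array([-0.17356704,  0.34007979, -0.32869474]), 'ft_torque': array([-0.01977302,  0.0398957 , -0.0007465 ]), 'grip_width': 0.0853197273270371}
scene [1.20023899 0.84855754 0.8544747 ] [0.317, 0.832, -0.426, -0.162]
cup_mid 0.79 [327.5 169.5  19.7  37.4]
cup_mid 0.77 [273.8 184.6  20.8  43.1]
cup_mid 0.43 [321.6 220.2  41.1  59.5]
mill 0.88 [353.6 252.1  47.7  65.5]
mill 0.68 [378.2 205.9  41.8  58.3]
mill 0.6 [319.4 221.6  41.1  61.5]
side [ 0.49833208 -0.66114531  0.76099224] [0.917, -0.005, 0.001, -0.398]
cup_mid 0.88 [332.7 260.   28.   45.4]
cup_mid 0.74 [260.4 246.   29.7  44. ]
cup_mid 0.66 [383.5 235.2  12.4  23.3]
mill 0.83 [341.5 154.6  31.3  37.3]
mill 0.61 [282.  175.8  38.3  55.9]
mill 0.56 [340.1 193.3  39.9  56.2]
wrist [0.09282087 0.49702604 0.37450972] [0.805, 0.576, 0.083, 0.116]
mill 0.72 [131.4 389.   38.9  22. ]
```

```bash
sed -i "s/R=np.array(p\['rotation'\])/R=Rm(p)/; s/np.array(p\['rotation'\])\.T/Rm(p).T/" h.py; cat >> h.py <<'E'
from scipy.spatial.transform import Rotation
def Rm(p):
    r=np.array(p['rotation']); return Rotation.from_quat(r).as_matrix() if r.size==4 else r
E
python3 - <<'E'
from h import *
for n in ['scene','side','wrist']:
    im=cv2.imread(f'pics/{n}0.png')
    if n!='wrist': im=cv2.resize(im[120:340,190:470],None,fx=2.8,fy=2.7,interpolation=cv2.INTER_CUBIC)
    cv2.imwrite(f'pics/{n}0z.png',im)
E
```

```text
(no output)
```

View pics/scene0z.png

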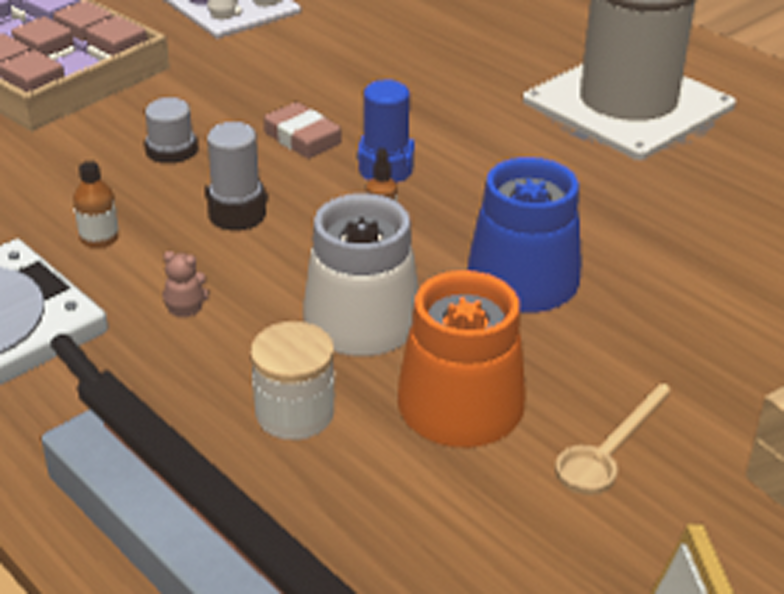

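View pics/side0z.png

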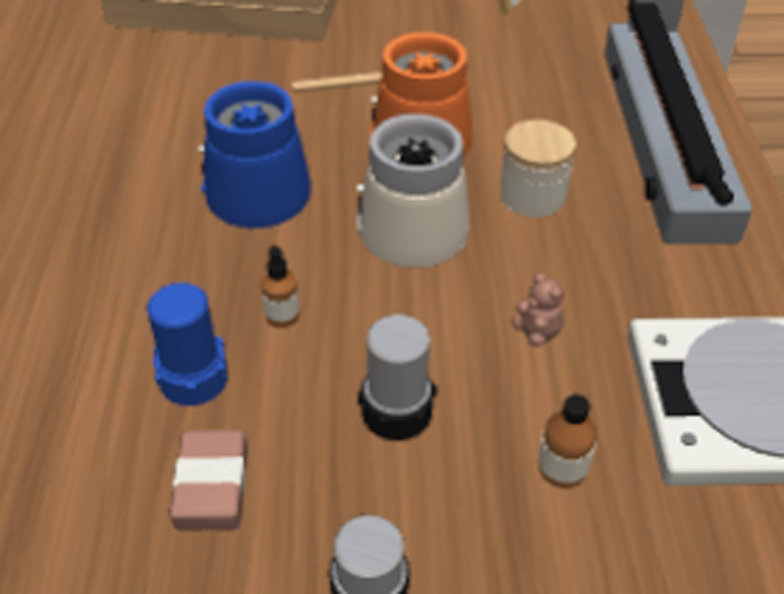

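View pics/wrist0z.png

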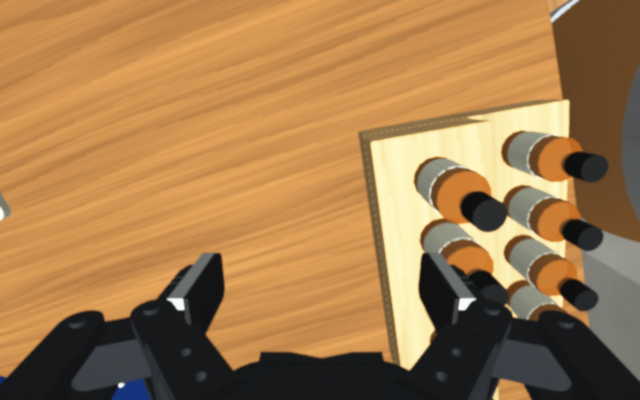

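```bash
cat >> h.py <<'E'
from scipy.optimize import least_squares
def rings(prof):
    t=np.linspace(0,2*np.pi,72,endpoint=False)
    return np.concatenate([np.c_[r*np.cos(t),r*np.sin(t),0*t+z] for r,z in prof])
CUP=rings([(.032,0),(.032,.036),(.026,.036),(.026,.112)])
MILL=rings([(.058,0),(.0465,.131)])
SHORT=rings([(.0315,0),(.0315,.01),(.026,.01),(.026,.062)])
def regs(p,t):
    return [(r['confidence'],r['rect'],r['region']) for r in bot.trace(t,p)]
def hullmask(p,M,xy,z=0):
    q=proj(p,M+[xy[0],xy[1],z]); m=np.zeros((400,640),np.uint8)
    cv2.fillConvexPoly(m,cv2.convexHull(q.astype(np.float32)).astype(np.int32),1); return q,m
def bb(q): a,b=q.min(0),q.max(0); return np.r_[a,b]
E
python3 - <<'E'
from h import *
ps={n:bot.camera(n) for n in ['scene','side']}
guess={}
for t,M,kw in [('cup_mid',CUP,None),('mill',MILL,None)]:
    L={}
    for n,p in ps.items():
        L[n]=[]
        for c,r,g in regs(p,t):
            v,u=np.nonzero(g); col=p['img'][g].mean(0)
            L[n].append((np.r_[u.min(),v.min(),u.max()+1,v.max()+1],col))
            print(t,n,round(c,2),np.round(r,1),col.round())
    for bs,cs in L['scene']:
        for bd,cd in L['side']:
            if np.linalg.norm(cs-cd)>60: continue
            x0=atz(ps['scene'],[[(bs[0]+bs[2])/2,(bs[1]+bs[3])/2]],.06)[0,:2]
            f=lambda x: np.r_[bb(proj(ps['scene'],M+[x[0],x[1],0]))-bs, bb(proj(ps['side'],M+[x[0],x[1],0]))-bd]
            s=least_squares(f,x0,loss='soft_l1')
            if s.cost<200: print(t,s.x.round(4),round(s.cost,1),s.fun.size,f(s.x).round(1),cs.round())
E
```

```text
cup_mid scene 0.96 [327.5 168.2  17.7  35.9] [ 59.  72. 136.]
cup_mid scene 0.83 [274.5 183.2  21.   39.7] [108. 102. 101.]
cup_mid side 0.95 [257.2 246.4  29.5  43.5] [ 41.  66. 131.]
cup_mid side 0.66 [332.8 259.6  24.4  46.8] [103. 100. 101.]
cup_mid [ 0.334  -0.0888] 3.5 8 [-0.6 -0.5 -1.6  1.1 -0.3 -2.3 -0.7  0. ] [ 59.  72. 136.]
cup_mid [ 0.519  -0.1289] 3.8 8 [-0.8 -1.  -1.2  0.4  0.  -2.4 -1.6  0. ] [108. 102. 101.]
mill scene 0.79 [376.4 204.5  40.2  56. ] [ 60.  72. 135.]
mill scene 0.78 [354.4 250.8  47.3  66.7] [172.  93.  45.]
mill scene 0.69 [318.4 220.5  41.1  58.2] [147. 140. 133.]
mill scene 0.51 [408.1 284.4  34.4  44. ] [208. 172. 124.]
mill side 0.92 [338.9 190.9  44.9  56.4] [130. 123. 115.]
mill side 0.9 [340.6 154.9  32.5  41.7] [159.  91.  55.]
mill side 0.65 [281.4 177.5  38.8  52.8] [ 40.  61. 114.]
mill side 0.2 [338.6 177.6  12.1  11.4] [50. 49. 49.]
mill [0.3745 0.168 ] 4.3 8 [-1.1 -0.2 -0.2  2.9 -0.3 -1.7 -1.3  0.2] [ 60.  72. 135.]
mill [0.5561 0.2597] 15.4 8 [-0.6 -0.1 -0.1  4.2 -0.2 -1.5 -2.6 10.2] [172.  93.  45.]
mill [0.5409 0.1037] 3.1 8 [-0.9 -0.4 -0.1  1.2 -0.  -1.7 -1.7  0.6] [147. 140. 133.]
```

```bash
python3 - <<'E'
from h import *
o=bot.get_obs();p=bot.camera('wrist')
T=Rotation.from_quat(o['tool_rot']).as_matrix()
print('tool axes cols',T.round(3).tolist())
print('cam in tool',(T.T@(p['eye']-o['eef_pos'])).round(4),(T.T@Rm(p)).round(3).tolist())
print(np.array(p['intrinsics']).round(1).tolist(),p['dist_coeffs'])
# for desired TCP above cup, compute image pos for several yaw
C=T.T@Rm(p);tc=T.T@(p['eye']-o['eef_pos'])
for h in (.2,.25,.3):
  for xt in (0,.05,.08):
    P=np.array([xt,0,h-.1]) # object point top at z .112 in tool frame (tool z down)
    for z in (0,.112):
        q=C.T@(np.array([xt,0,h-z])-tc); K=np.array(p['intrinsics']); print(h,xt,z,(K@(q/q[2]))[:2].round())
E
```

```text
tool axes cols [[-0.947, 0.322, 0.0], [0.322, 0.947, 0.0], [0.0, 0.0, -1.0]]
cam in tool [ 0.0721  0.0006 -0.1245] [[-0.0, -0.959, -0.283], [1.0, -0.0, -0.0], [0.0, -0.283, 0.959]]
[[333.1, 0.0, 320.9], [0.0, 333.1, 197.4], [0.0, 0.0, 1.0]] [-0.03663869  0.          0.          0.          0.        ]
0.2 0 0 [321. 175.]
0.2 0 0.112 [320. 211.]
0.2 0.05 0 [320. 123.]
0.2 0.05 0.112 [320. 136.]
0.2 0.08 0 [320.  90.]
0.2 0.08 0.112 [320.  86.]
0.25 0 0 [321. 165.]
0.25 0 0.112 [320. 191.]
0.25 0.05 0 [321. 120.]
0.25 0.05 0.112 [320. 129.]
0.25 0.08 0 [321.  92.]
0.25 0.08 0.112 [320.  88.]
0.3 0 0 [321. 158.]
0.3 0 0.112 [320. 177.]
0.3 0.05 0 [321. 118.]
0.3 0.05 0.112 [320. 124.]
0.3 0.08 0 [321.  92.]
0.3 0.08 0.112 [320.  90.]
```

```bash
R='x'; python3 -m handwheel '[{"dx":-0.5,"dy":-0.2,"dz":-0.2},{"dx":-0.95,"dy":-0.41,"dz":-0.2},{"dx":-0.95,"dy":-0.41,"dz":-0.2},{"dx":-0.95,"dy":-0.41,"dz":-0.2},{"dx":-0.95,"dy":-0.41},{"dx":-0.95,"dy":-0.41},{"dx":-0.95,"dy":-0.41},{"dx":-0.95,"dy":-0.41},{"dx":-0.95,"dy":-0.41},{"dx":-0.95,"dy":-0.41},{"dx":-0.95,"dy":-0.41},{"dx":-0.95,"dy":-0.41}]' 1; python3 -m handwheel '[{"dx":-0.95,"dy":-0.41},{"dx":-0.95,"dy":-0.41},{"dx":-0.95,"dy":-0.41},{"dx":-0.95,"dy":-0.41},{"dx":-0.95,"dy":-0.41},{"dx":-0.95,"dy":-0.41},{"dx":-0.95,"dy":-0.41},{"dx":-0.95,"dy":-0.41},{"dx":-0.95,"dy":-0.41},{"dx":-0.95,"dy":-0.41},{"dx":-0.95,"dy":-0.41},{"dx":0}]'
python3 - <<'E'
from h import *
o=bot.get_obs();print(o['eef_pos'],o['joint_pos'].round(3),o['clock'])
p=bot.camera('wrist');save(p,'w1')
for c,r,g in regs(p,'mill'): print(c,r)
E
```

```text
[0.16095349 0.47339128 0.2503477 ] [1.243 0.241 0.005 1.335 0.    1.571] 0.8
0.73 [130.8, 388.4, 42.5, 23.3]invalid input
invalid input
```

View pics/w1.png

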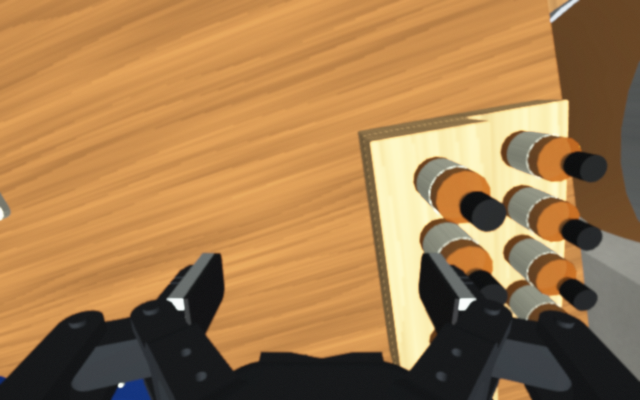

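The arm hasn't moved and the picture is the same as before. The call was rejected, probably because every row needs all six keys.

```bash
python3 -m handwheel '[{"dx":-0.5,"dy":-0.2,"dz":-0.2,"ax":0,"ay":0,"az":0},{"dx":-0.95,"dy":-0.41,"dz":-0.2,"ax":0,"ay":0,"az":0},{"dx":-0.95,"dy":-0.41,"dz":-0.2,"ax":0,"ay":0,"az":0},{"dx":-0.95,"dy":-0.41,"dz":-0.2,"ax":0,"ay":0,"az":0},{"dx":-0.95,"dy":-0.41,"dz":0,"ax":0,"ay":0,"az":0},{"dx":-0.95,"dy":-0.41,"dz":0,"ax":0,"ay":0,"az":0},{"dx":-0.95,"dy":-0.41,"dz":0,"ax":0,"ay":0,"az":0},{"dx":-0.95,"dy":-0.41,"dz":0,"ax":0,"ay":0,"az":0},{"dx":-0.95,"dy":-0.41,"dz":0,"ax":0,"ay":0,"az":0},{"dx":-0.95,"dy":-0.41,"dz":0,"ax":0,"ay":0,"az":0},{"dx":-0.95,"dy":-0.41,"dz":0,"ax":0,"ay":0,"az":0},{"dx":-0.95,"dy":-0.41,"dz":0,"ax":0,"ay":0,"az":0}]' 1
python3 - <<'E'
from h import *
o=bot.get_obs();print(o['eef_pos'],o['joint_pos'].round(3),o['clock'])
E
```

```text
clock: 2.1
eef_pos: [0.3832, 0.2721, 0.2708]
tool_rot: [0.163, 0.987, 0.0, 0.0]
ft_force: [0.5, -0.3, 0.6]
grip_width: 0.0854
[0.38324886 0.27212058 0.27083588] [ 0.618  0.172 -0.028  1.37  -0.     0.946] 2.1
```

```bash
python3 -m handwheel '[{"dx":-0.92,"dy":-0.39,"dz":0,"ax":0,"ay":0,"az":0},{"dx":-0.92,"dy":-0.39,"dz":0,"ax":0,"ay":0,"az":0},{"dx":-0.92,"dy":-0.39,"dz":0,"ax":0,"ay":0,"az":0},{"dx":-0.92,"dy":-0.39,"dz":0,"ax":0,"ay":0,"az":0},{"dx":-0.92,"dy":-0.39,"dz":0,"ax":0,"ay":0,"az":0},{"dx":-0.92,"dy":-0.39,"dz":0,"ax":0,"ay":0,"az":0},{"dx":-0.92,"dy":-0.39,"dz":0,"ax":0,"ay":0,"az":0},{"dx":-0.92,"dy":-0.39,"dz":0,"ax":0,"ay":0,"az":0},{"dx":-0.92,"dy":-0.39,"dz":0,"ax":0,"ay":0,"az":0},{"dx":-0.92,"dy":-0.39,"dz":0,"ax":0,"ay":0,"az":0},{"dx":-0.92,"dy":-0.39,"dz":0,"ax":0,"ay":0,"az":0},{"dx":0,"dy":0,"dz":0,"ax":0,"ay":0,"az":0}]' 
python3 - <<'E'
from h import *
import pickle
o=bot.get_obs();print(o['joint_pos'].round(3))
p=bot.camera('wrist');save(p,'w1b');pickle.dump(p,open('w1b.pkl','wb'))
cv2.imwrite('pics/w1bz.png',cv2.resize(p['img'][40:240,200:440,::-1],None,fx=3,fy=3,interpolation=cv2.INTER_CUBIC))
for c,r,g in regs(p,'mill'): print(c,r)
print(proj(p,[[.541,.104,.131],[.541,.104,.123]]))
E
```

```text
clock: 3.3
eef_pos: [0.589, 0.0876, 0.27]
tool_rot: [0.165, 0.986, -0.0, 0.0]
ft_force: [0.0, -0.8, 0.1]
grip_width: 0.0854
[ 1.480e-01  4.290e-01  3.230e-01  1.465e+00 -1.000e-03  4.800e-01]
0.77 [488.1, 78.7, 167.7, 121.6]
0.61 [319.5, 121.4, 116.4, 124.4]
[[320.36036211 127.94479205]
 [320.38824344 127.11492708]]
```

View pics/w1b.png

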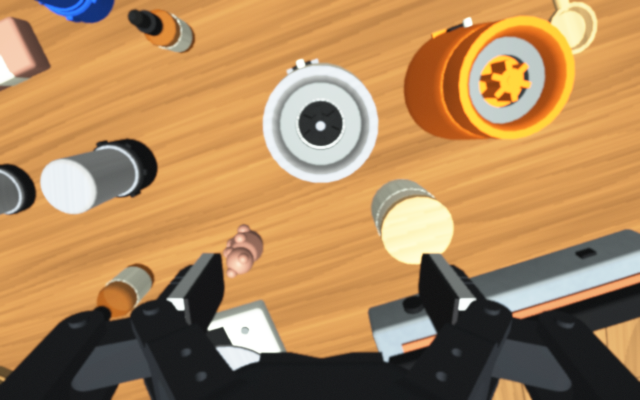

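View pics/w1bz.png

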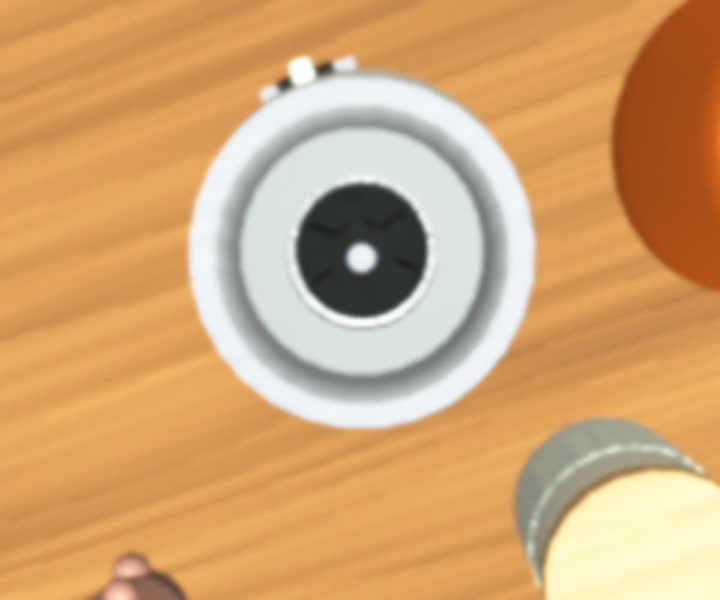

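```bash
python3 - <<'E'
from h import *
import pickle
p=pickle.load(open('w1b.pkl','rb'))
im=p['img'][85:160,280:360,::-1].astype(float)
g=np.clip((im-20)*255/50,0,255).astype(np.uint8)
cv2.imwrite('pics/ribs.png',cv2.resize(g,None,fx=8,fy=8,interpolation=cv2.INTER_CUBIC))
# hub
gr=cv2.cvtColor(p['img'],cv2.COLOR_RGB2GRAY)
# bright pin & black disc
m=(gr<100).astype(np.uint8); m[:, :295]=0;m[:,345:]=0;m[:98]=0;m[150:]=0
n,l,s,c=cv2.connectedComponentsWithStats(m)
for i in range(1,n):
    if s[i,4]>100: print(s[i],c[i])
E
```

```text
[ 299  102   43   43 1381] [320.18320058 122.82838523]
```

View pics/ribs.png

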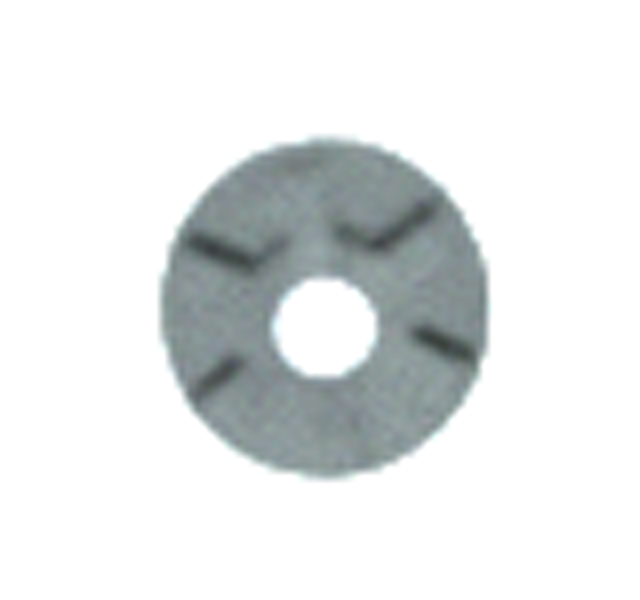

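```bash
python3 - <<'E'
from h import *
import pickle
p=pickle.load(open('w1b.pkl','rb'))
B=p['img'][:,:,2].astype(float)
q0=proj(p,[[.541,.104,.131]])[0]; c=np.array([320.3,123])
pts=[]
for a in np.deg2rad(np.arange(0,360,5)):
    r=np.arange(45,75,.25); s=cv2.remap(B.astype(np.float32),(c[0]+r*np.cos(a)).astype(np.float32)[None],(c[1]+r*np.sin(a)).astype(np.float32)[None],cv2.INTER_LINEAR)[0]
    d=np.diff(s); i=d.argmin(); pts.append(c+r[i]*np.array([np.cos(a),np.sin(a)]))
pts=np.array(pts)
W=atz(p,pts,.131)[:,:2]
# circle fit radius fixed .0465 robust
f=lambda x: (np.linalg.norm(W-x[:2],axis=1)-x[2])*1e3
s=least_squares(f,[.54,.104,.0465],loss='soft_l1');print(s.x,f(s.x).round(1))
xy=s.x[:2]
print('proj',proj(p,[[*xy,.123],[*xy,.112],[*xy,.131]]))
# rib angle: lines from crop px/8+offset
L=np.array([[190,240,250,265],[375,248,435,208],[412,332,475,358],[195,395,240,362]])/8+np.array([280,85,280,85])-0.0
for l in L:
    a=atz(p,[l[:2],l[2:]],.123)[:,:2]; d=a[1]-a[0]; print(np.rad2deg(np.arctan2(d[1],d[0]))%60)
# overlay
im=p['img'][:,:,::-1].copy();im=cv2.resize(im[85:160,280:360],None,fx=8,fy=8,interpolation=cv2.INTER_CUBIC);im=np.clip((im.astype(float)-20)*4,0,255).astype(np.uint8)
for k in range(6):
    a=np.deg2rad(-12+60*k); d=np.array([np.cos(a),np.sin(a)]);n=np.array([-d[1],d[0]])
    P=[[*(xy+d*r+n*w),.123] for r,w in [(.008,.00225),(.016,.00225),(.016,-.00225),(.008,-.00225)]]
    cv2.polylines(im,[((proj(p,P)-[280,85])*8+4).astype(int)],True,(0,0,255),1)
cv2.imwrite('pics/ribs2.png',im)
E
```

```text
[0.53956327 0.10423733 0.04493433] [-0.6 -0.1  0.2  0.4 -0.1 -0.2 -0.1  0.  -0.3 -0.4  0.1  0.   0.1  0.3
 -0.   0.5  0.3  0.  -0.2  0.4 -0.2  0.  -0.1  0.1 -0.  -0.2  0.3  0.2
  0.1  0.2 -0.2  0.1 -0.2 -0.2  0.1 -0.3 -0.4 -0.2 -0.4 -0.  -0.  -0.2
 -0.1 -0.3 -0.3  0.  -0.2 -0.2  3.1  0.6  6.2  6.  -0.1  4.2 -1.  -0.6
 -0.1 -0.4 -0.1  0.1 -0.2 -0.3 -0.1  0.1  0.2  0.  -0.1  0.1  0.1 -0.2
 -0.2 -0. ]
proj [[320.08236581 125.29295739]
 [320.12990751 124.29525929]
 [320.04534916 126.06982116]]
48.700946698588155
44.14507850440488
48.97177866021957
46.667967787142885
```

View pics/ribs2.png

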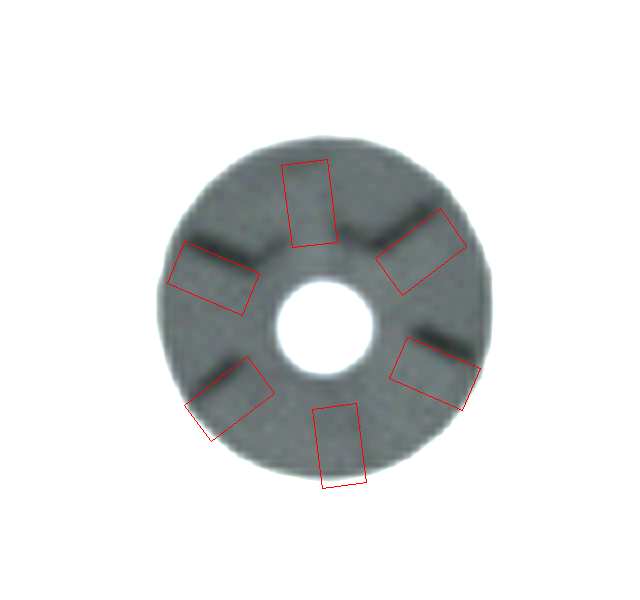

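Ribs lie at 48° (mod 60) in the world frame, and the mill axis is near (0.5396, 0.104). Next is the cup.

```bash
python3 -m handwheel '[{"dx":-0.22,"dy":-0.91,"dz":0,"ax":0,"ay":0,"az":0},{"dx":-0.22,"dy":-0.91,"dz":0,"ax":0,"ay":0,"az":0},{"dx":-0.22,"dy":-0.91,"dz":0,"ax":0,"ay":0,"az":0},{"dx":-0.22,"dy":-0.91,"dz":0,"ax":0,"ay":0,"az":0},{"dx":-0.22,"dy":-0.91,"dz":0,"ax":0,"ay":0,"az":0},{"dx":-0.22,"dy":-0.91,"dz":0,"ax":0,"ay":0,"az":0},{"dx":-0.22,"dy":-0.91,"dz":0,"ax":0,"ay":0,"az":0},{"dx":-0.22,"dy":-0.91,"dz":0,"ax":0,"ay":0,"az":0},{"dx":-0.22,"dy":-0.91,"dz":0,"ax":0,"ay":0,"az":0},{"dx":-0.22,"dy":-0.91,"dz":0,"ax":0,"ay":0,"az":0},{"dx":0,"dy":0,"dz":0,"ax":0,"ay":0,"az":0}]' 
python3 - <<'E'
from h import *
import pickle
o=bot.get_obs();print(o['joint_pos'].round(3))
p=bot.camera('wrist');save(p,'w2');pickle.dump(p,open('w2.pkl','wb'))
for c,r,g in regs(p,'cup_mid'): print(c,r)
q=proj(p,[[.519,-.129,.112]])[0];print(q)
a,b=(q-[60,60]).astype(int); a=max(a,0);b=max(b,0);print(a,b)
cv2.imwrite('pics/w2z.png',cv2.resize(np.clip(p['img'][b:b+120,a:a+120,::-1]*1.5,0,255).astype(np.uint8),None,fx=5,fy=5,interpolation=cv2.INTER_CUBIC))
E
```

```text
clock: 4.5
eef_pos: [0.5651, -0.1442, 0.2707]
tool_rot: [0.164, 0.986, -0.0, 0.0]
ft_force: [-0.2, -0.1, -0.3]
grip_width: 0.0854
[-2.490e-01  4.030e-01  2.860e-01  1.453e+00 -1.000e-03  8.100e-02]
0.86 [318.0, 123.4, 70.2, 68.3]
[319.79931177 128.71167394]
259 68
```

View pics/w2.png

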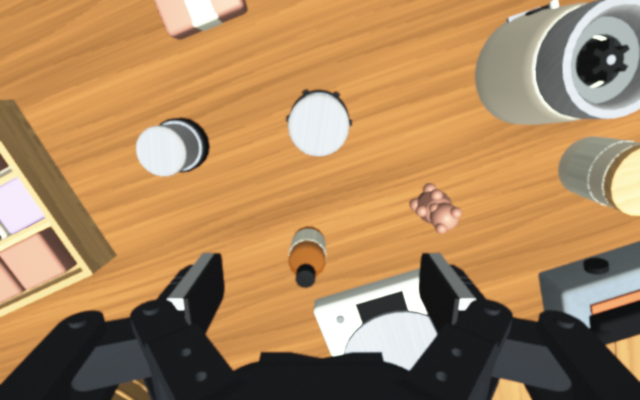

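View pics/w2z.png

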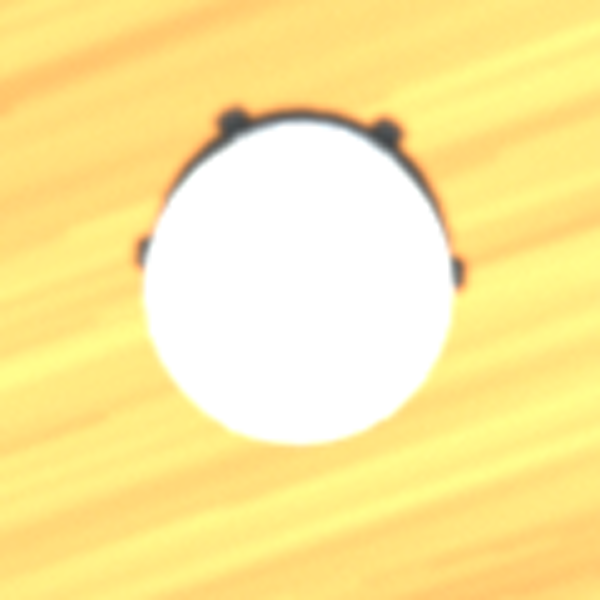

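```bash
python3 - <<'E'
from h import *
import pickle
p=pickle.load(open('w2.pkl','rb'))
gr=p['img'][:,:,2].astype(float); c=np.array([318.8,124.2])
pts=[]
for a in np.deg2rad(np.arange(0,360,5)):
    r=np.arange(22,45,.25); s=cv2.remap(gr.astype(np.float32),(c[0]+r*np.cos(a)).astype(np.float32)[None],(c[1]+r*np.sin(a)).astype(np.float32)[None],cv2.INTER_LINEAR)[0]
    i=np.diff(s).argmin(); pts.append(c+(r[i]+.125)*np.array([np.cos(a),np.sin(a)]))
W=atz(p,np.array(pts),.112)[:,:2]
f=lambda x: (np.linalg.norm(W-x[:2],axis=1)-x[2])*1e3
s=least_squares(f,[.519,-.129,.026],loss='soft_l1');print(s.x,np.abs(f(s.x)).max())
xy=s.x[:2]
F=(np.array([[234,118],[387,130],[140,252],[461,272]])-2)/5+[259,68]
G=atz(p,F,.030)[:,:2]-xy
print(np.rad2deg(np.arctan2(G[:,1],G[:,0]))%360,np.rad2deg(np.arctan2(G[:,1],G[:,0]))%60,np.linalg.norm(G,axis=1))
# center from flutes: fit
def ff(x):
    R=[]
    for g,k in zip(G,x0k): R+=list(g-[x[0]+x[3]*np.cos(x[2]+k*np.pi/3),x[1]+x[3]*np.sin(x[2]+k*np.pi/3)])
    return np.array(R)*1e3
an=np.arctan2(G[:,1],G[:,0]); x0k=np.round((an-an[0])/(np.pi/3))
s=least_squares(ff,[0,0,an[0],.034]);print(s.x,np.rad2deg(s.x[2])%60,s.fun.round(1))
E
```

```text
[ 0.51573143 -0.12922005  0.02573583] 1.011016105235612
[187.10360059 126.960899   248.60830716  66.48396002] [7.10360059 6.960899   8.60830716 6.48396002] [0.03223233 0.03203988 0.03466105 0.03430751]
[ 9.28602709e-04 -4.49589715e-04 -3.01488753e+00  3.37529598e-02] 7.259668764818542 [ 0.6  0.7  0.2 -0.8 -0.5 -0.7 -0.3  0.8]
```

```bash
python3 -m handwheel '[{"dx":0.68,"dy":-0.02,"dz":0.5,"ax":0,"ay":0,"az":0},{"dx":0.68,"dy":-0.02,"dz":0.5,"ax":0,"ay":0,"az":0},{"dx":0.69,"dy":-0.03,"dz":0.5,"ax":0,"ay":0,"az":0},{"dx":0,"dy":0,"dz":0.9,"ax":0,"ay":0,"az":0},{"dx":0,"dy":0,"dz":0.9,"ax":0,"ay":0,"az":0},{"dx":0,"dy":0,"dz":0.9,"ax":0,"ay":0,"az":0},{"dx":0,"dy":0,"dz":0.9,"ax":0,"ay":0,"az":0},{"dx":0,"dy":0,"dz":0.9,"ax":0,"ay":0,"az":0},{"dx":0,"dy":0,"dz":0.9,"ax":0,"ay":0,"az":0},{"dx":0,"dy":0,"dz":0.5,"ax":0,"ay":0,"az":0},{"dx":0,"dy":0,"dz":0.23,"ax":0,"ay":0,"az":0},{"dx":0,"dy":0,"dz":0,"ax":0,"ay":0,"az":0}]' 
python3 - <<'E'
from h import *
p=bot.camera('wrist');save(p,'w3')
E
```

```text
clock: 5.8
eef_pos: [0.5168, -0.1268, 0.0793]
tool_rot: [0.163, 0.987, 0.0, -0.0]
ft_force: [-0.1, -0.0, 0.2]
grip_width: 0.0854
```

View pics/w3.png

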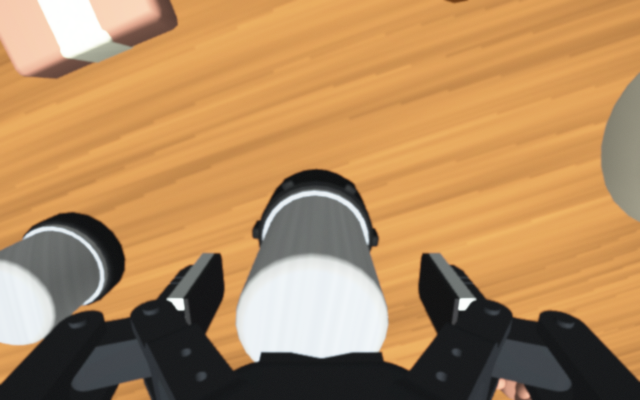

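The cup stands between the jaws, with its axis at about column 312 against a jaw centre at 320. I'll shift y by about −2.5 mm, then close.

```bash
Z=0; python3 -m handwheel '[{"dx":0,"dy":-0.1,"dz":0,"ax":0,"ay":0,"az":0},{"dx":0,"dy":0,"dz":0,"ax":0,"ay":0,"az":0}]'; python3 -m handwheel '[{"dx":0,"dy":0,"dz":0,"ax":0,"ay":0,"az":0},{"dx":0,"dy":0,"dz":0,"ax":0,"ay":0,"az":0},{"dx":0,"dy":0,"dz":0,"ax":0,"ay":0,"az":0},{"dx":0,"dy":0,"dz":0,"ax":0,"ay":0,"az":0},{"dx":0,"dy":0,"dz":0,"ax":0,"ay":0,"az":0},{"dx":0,"dy":0,"dz":0,"ax":0,"ay":0,"az":0},{"dx":0,"dy":0,"dz":0,"ax":0,"ay":0,"az":0},{"dx":0,"dy":0,"dz":0,"ax":0,"ay":0,"az":0}]' -1
python3 - <<'E'
from h import *
p=bot.camera('wrist');save(p,'w4')
E
```

```text
clock: 6.05
eef_pos: [0.5169, -0.1303, 0.0807]
tool_rot: [0.163, 0.987, -0.0, 0.001]
ft_force: [-0.3, -0.1, -0.0]
grip_width: 0.0853
clock: 6.85
eef_pos: [0.5167, -0.1301, 0.0802]
tool_rot: [0.163, 0.987, -0.0, 0.001]
ft_force: [-1.0, -0.2, 5.3]
grip_width: 0.0511
```

View pics/w4.png

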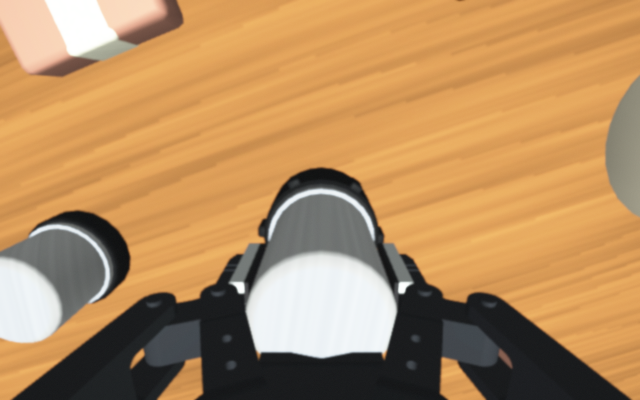

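```bash
python3 -m handwheel '[{"dx":0,"dy":0,"dz":-0.4,"ax":0,"ay":0,"az":0},{"dx":0,"dy":0,"dz":-0.8,"ax":0,"ay":0,"az":0},{"dx":0,"dy":0,"dz":-0.8,"ax":0,"ay":0,"az":0.32},{"dx":0,"dy":0,"dz":-0.8,"ax":0,"ay":0,"az":0.32},{"dx":0,"dy":0,"dz":-0.8,"ax":0,"ay":0,"az":0.32},{"dx":0,"dy":0,"dz":-0.8,"ax":0,"ay":0,"az":0.32},{"dx":0,"dy":0,"dz":-0.8,"ax":0,"ay":0,"az":0.32},{"dx":0,"dy":0,"dz":-0.8,"ax":0,"ay":0,"az":0.32},{"dx":0,"dy":0,"dz":-0.4,"ax":0,"ay":0,"az":0.32},{"dx":0,"dy":0,"dz":0,"ax":0,"ay":0,"az":0}]'
python3 - <<'E'
from h import *
o=bot.get_obs();print(o['eef_pos'],o['ft_force'],o['grip_width'],o['joint_pos'].round(2))
T=Rotation.from_quat(o['tool_rot']).as_matrix();print(np.rad2deg(np.arctan2(T[1,0],T[0,0])))
off=.0009*T[:2,0]
d=np.array([.5396,.1042])-off-o['eef_pos'][:2]
print((T[:2,:2].T@d)/.025)
E
```

```text
clock: 7.9
eef_pos: [0.5165, -0.1298, 0.2407]
tool_rot: [0.326, 0.945, 0.0, 0.001]
ft_force: [-0.4, 0.2, -3.6]
grip_width: 0.0506
[ 0.51647642 -0.12979495  0.24067053] [-0.42381468  0.18059669 -3.64574093] 0.05056120484200848 [-0.25  0.31  0.07  1.33  0.    0.42]
141.98290180565849
[4.99996877 7.94357345]
```

```bash
python3 -m handwheel '[{"dx":0.3,"dy":0.48,"dz":0,"ax":0,"ay":0,"az":0},{"dx":0.55,"dy":0.88,"dz":0,"ax":0,"ay":0,"az":0},{"dx":0.55,"dy":0.88,"dz":0,"ax":0,"ay":0,"az":0},{"dx":0.55,"dy":0.88,"dz":0,"ax":0,"ay":0,"az":0},{"dx":0.55,"dy":0.88,"dz":0,"ax":0,"ay":0,"az":0},{"dx":0.55,"dy":0.88,"dz":0,"ax":0,"ay":0,"az":0},{"dx":0.55,"dy":0.88,"dz":0,"ax":0,"ay":0,"az":0},{"dx":0.55,"dy":0.88,"dz":0,"ax":0,"ay":0,"az":0},{"dx":0.55,"dy":0.88,"dz":0,"ax":0,"ay":0,"az":0},{"dx":0.3,"dy":0.42,"dz":0,"ax":0,"ay":0,"az":0},{"dx":0,"dy":0,"dz":0,"ax":0,"ay":0,"az":0}]'
python3 - <<'E'
from h import *
o=bot.get_obs();print(o['eef_pos'],o['ft_force'],o['grip_width'],o['joint_pos'].round(2))
T=Rotation.from_quat(o['tool_rot']).as_matrix();print(np.rad2deg(np.arctan2(T[1,0],T[0,0])))
off=.0009*T[:2,0]
d=np.array([.5396,.1042])-off-o['eef_pos'][:2]
print((T[:2,:2].T@d)/.025)
im=[]
for n in ['wrist','scene','side']:
    p=bot.camera(n);save(p,n+'5')
    C=o['eef_pos']+[*off,-.0802-0]
    q=proj(p,[C]);print(n,q,proj(p,[[.5396,.1042,.131]]))
    if n!='wrist':
        a,b=q[0].astype(int)-[60,60]; im.append(cv2.resize(p['img'][b:b+120,a:a+80+40,::-1],None,fx=3.3,fy=3.3,interpolation=cv2.INTER_CUBIC))
cv2.imwrite('pics/b5.png',np.hstack(im))
E
```

```text
clock: 9.0
eef_pos: [0.5391, 0.1055, 0.2382]
tool_rot: [0.324, 0.946, -0.001, -0.001]
ft_force: [0.1, -0.8, -3.6]
grip_width: 0.051
[0.53905442 0.10550971 0.23818381] [ 0.05097322 -0.76661835 -3.58782388] 0.05096677972069318 [0.19 0.35 0.12 1.35 0.   0.85]
142.18471475664356
[-0.08536033 -0.02800649]
wrist [[320.65874304 213.89838901]] [[319.79415484 204.52490758]]
scene [[319.27416613 192.35538747]] [[318.440744   200.70217412]]
side [[336.83939548 163.49239948]] [[337.11931027 171.76583254]]
```

View pics/wrist5.png

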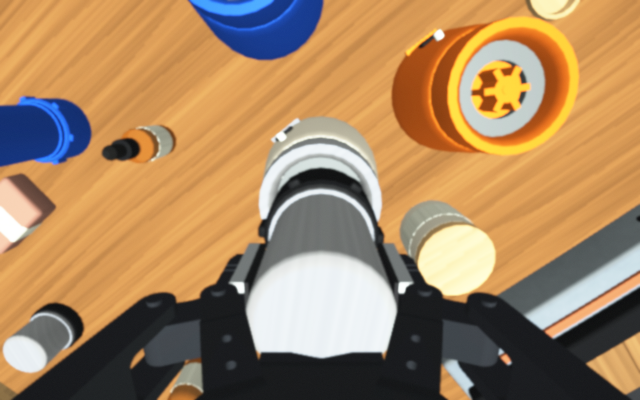

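View pics/b5.png

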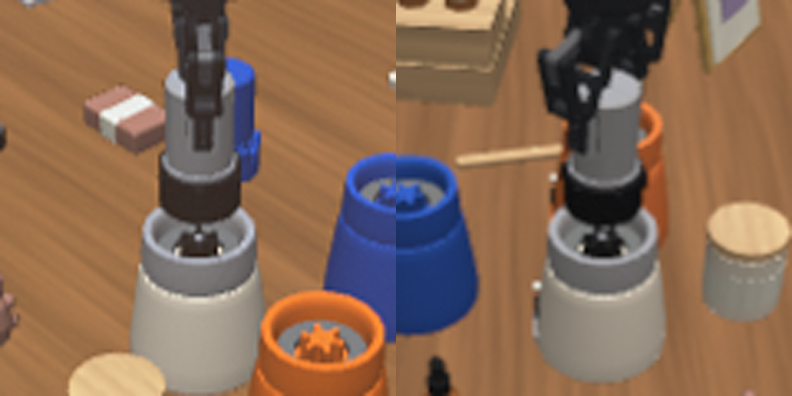

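```bash
python3 -m handwheel '[{"dx":-0.04,"dy":-0.01,"dz":0.3,"ax":0,"ay":0,"az":0},{"dx":0,"dy":0,"dz":0.3,"ax":0,"ay":0,"az":0},{"dx":0,"dy":0,"dz":0.3,"ax":0,"ay":0,"az":0},{"dx":0,"dy":0,"dz":0.2,"ax":0,"ay":0,"az":0},{"dx":0,"dy":0,"dz":0.2,"ax":0,"ay":0,"az":0},{"dx":0,"dy":0,"dz":0,"ax":0,"ay":0,"az":0}]'
python3 -m handwheel '[{"dx":0,"dy":0,"dz":0,"ax":0,"ay":0,"az":0}]'
```

```text
clock: 9.75
eef_pos: [0.5401, 0.1025, 0.206]
tool_rot: [0.326, 0.945, -0.0, -0.001]
ft_force: [0.1, -0.6, -4.4]
grip_width: 0.0509
clock: 9.85
eef_pos: [0.5407, 0.1027, 0.207]
tool_rot: [0.326, 0.945, -0.0, -0.0]
ft_force: [0.4, -0.3, -2.7]
grip_width: 0.0509
```

```bash
for i in 1; do python3 -m handwheel '[{"dx":0,"dy":0,"dz":0.1,"ax":0,"ay":0,"az":0},{"dx":0,"dy":0,"dz":0.1,"ax":0,"ay":0,"az":0},{"dx":0,"dy":0,"dz":0,"ax":0,"ay":0,"az":0}]'; python3 -m handwheel '[{"dx":0,"dy":0,"dz":0.1,"ax":0,"ay":0,"az":0},{"dx":0,"dy":0,"dz":0.1,"ax":0,"ay":0,"az":0},{"dx":0,"dy":0,"dz":0,"ax":0,"ay":0,"az":0}]'; done
```

```text
clock: 10.15
eef_pos: [0.5405, 0.1027, 0.2017]
tool_rot: [0.326, 0.945, -0.0, -0.0]
ft_force: [-0.0, -0.1, -3.9]
grip_width: 0.0509
clock: 10.45
eef_pos: [0.5403, 0.1027, 0.1965]
tool_rot: [0.326, 0.945, -0.0, -0.0]
ft_force: [-0.4, 0.2, -4.4]
grip_width: 0.0505
```

The cup is already below the unmeshed height with no contact force, so the splines have meshed. I'll go on down.

```bash
python3 -m handwheel '[{"dx":0,"dy":0,"dz":0.08,"ax":0,"ay":0,"az":0},{"dx":0,"dy":0,"dz":0.08,"ax":0,"ay":0,"az":0},{"dx":0,"dy":0,"dz":0,"ax":0,"ay":0,"az":0}]'; python3 -m handwheel '[{"dx":0,"dy":0,"dz":0.08,"ax":0,"ay":0,"az":0},{"dx":0,"dy":0,"dz":0,"ax":0,"ay":0,"az":0}]';python3 -m handwheel '[{"dx":0,"dy":0,"dz":0.08,"ax":0,"ay":0,"az":0},{"dx":0,"dy":0,"dz":0,"ax":0,"ay":0,"az":0}]';python3 -m handwheel '[{"dx":0,"dy":0,"dz":0.08,"ax":0,"ay":0,"az":0},{"dx":0,"dy":0,"dz":0,"ax":0,"ay":0,"az":0}]'
```

```text
clock: 10.75
eef_pos: [0.5405, 0.1026, 0.1927]
tool_rot: [0.326, 0.945, -0.0, -0.0]
ft_force: [-0.6, -0.1, -4.8]
grip_width: 0.0509
clock: 10.95
eef_pos: [0.5408, 0.1027, 0.1918]
tool_rot: [0.326, 0.945, 0.0, 0.0]
ft_force: [-1.8, -0.4, 1.8]
grip_width: 0.0508
clock: 11.15
eef_pos: [0.5408, 0.1027, 0.1898]
tool_rot: [0.326, 0.945, 0.0, 0.0]
ft_force: [-2.8, -0.3, 5.1]
grip_width: 0.0509
clock: 11.35
eef_pos: [0.5408, 0.1026, 0.188]
tool_rot: [0.326, 0.945, 0.0, 0.001]
ft_force: [-4.2, -0.6, 7.3]
grip_width: 0.0505
```

```bash
python3 -m handwheel '[{"dx":0.02,"dy":-0.02,"dz":0.08,"ax":0,"ay":0,"az":0},{"dx":0,"dy":0,"dz":0,"ax":0,"ay":0,"az":0}]';python3 -m handwheel '[{"dx":0,"dy":0,"dz":0.08,"ax":0,"ay":0,"az":0},{"dx":0,"dy":0,"dz":0,"ax":0,"ay":0,"az":0}]'
```

```text
clock: 11.55
eef_pos: [0.5407, 0.1026, 0.1865]
tool_rot: [0.326, 0.945, 0.001, 0.001]
ft_force: [-3.8, -1.9, 9.3]
grip_width: 0.0507
clock: 11.75
eef_pos: [0.5408, 0.1026, 0.1861]
tool_rot: [0.326, 0.945, 0.001, 0.002]
ft_force: [-3.3, -1.6, 14.5]
grip_width: 0.0508
```

```bash
python3 -m handwheel '[{"dx":0,"dy":0,"dz":0.08,"ax":0,"ay":0,"az":0},{"dx":0,"dy":0,"dz":0,"ax":0,"ay":0,"az":0}]'
```

```text
clock: 11.95
eef_pos: [0.5409, 0.1025, 0.1861]
tool_rot: [0.326, 0.945, 0.001, 0.003]
ft_force: [-8.6, -1.9, 23.7]
grip_width: 0.0511
```

The stop is reached: z holds at 0.186 while the force rises steeply. I'll hold, check with the cameras and compare the bystanders.

```bash
python3 -m handwheel '[{"dx":0,"dy":0,"dz":0,"ax":0,"ay":0,"az":0},{"dx":0,"dy":0,"dz":0,"ax":0,"ay":0,"az":0},{"dx":0,"dy":0,"dz":0,"ax":0,"ay":0,"az":0},{"dx":0,"dy":0,"dz":0,"ax":0,"ay":0,"az":0},{"dx":0,"dy":0,"dz":0,"ax":0,"ay":0,"az":0}]'
python3 - <<'E'
from h import *
im=[]
for n in ['scene','side']:
    p=bot.camera(n);save(p,n+'6');im.append(cv2.resize(p['img'][130:320,230:420,::-1],(395,395),interpolation=cv2.INTER_CUBIC))
cv2.imwrite('pics/b6.png',np.hstack(im))
p=bot.camera('wrist');save(p,'w6')
o=bot.get_obs();print(o['eef_pos'],o['ft_force'],o['ft_torque'],o['grip_width'])
E
```

```text
clock: 12.45
eef_pos: [0.5408, 0.1025, 0.186]
tool_rot: [0.326, 0.945, 0.001, 0.003]
ft_force: [-8.4, -2.0, 24.0]
grip_width: 0.0508
[0.54083034 0.10250003 0.18606048] [-8.08392883 -2.26524064 25.04317744] [-0.68693994  2.10206863  0.03477211] 0.050920379570725816
```

View pics/b6.png

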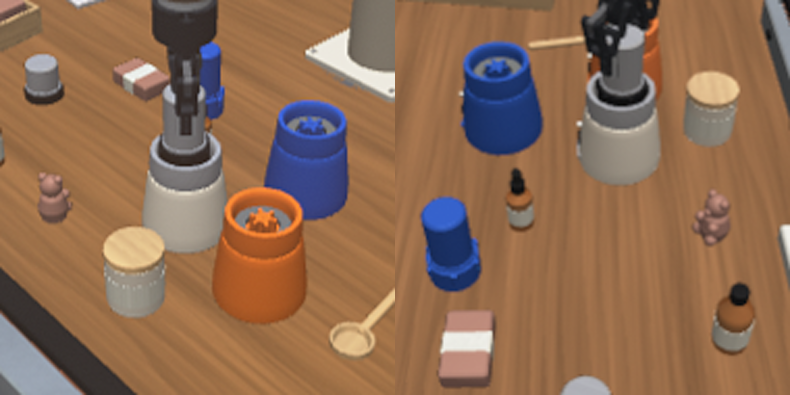

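View pics/w6.png

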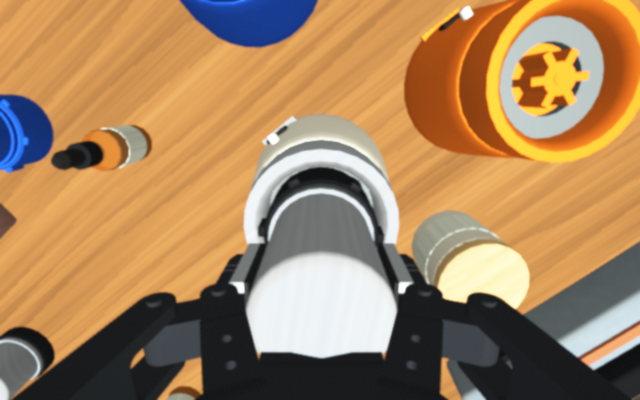

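```bash
python3 -c "
from workcell import bot
print(bot.job_done())"
```

```text
the job is handed in; nothing more can be done
None
```

The cup is seated in the cream mill, meshed with the drive and held pressed down to the stop; I handed the job in at about 12.5 s of robot time. `bot.job_done()` gives no verdict, so the result rests on my own checks.

- **What I did:** I gripped the tall steel cup by its body and turned it −19° to line its slots up with the drive ribs, which I read from the wrist pictures. I then lowered it into the well. It meshed on the way down without resting on the ribs.
- **Heights:** Contact with the ring came at TCP z ≈ 0.192 m and the stop at 0.186 m, matching the 112 mm and 106 mm ring heights.
- **Press force:** At the stop z no longer moved and the upward force rose steeply to about 24 N. That is above the roughly 9 N the spring should show there, and the reading held for the last half second and more.
- **Pictures:** The last ones show the cup upright in the cream mill. There was no visible slip in the grip, and the bystanders in view stand where they were. I judged the bystanders by eye, not by measurement.
- **What disagreed:**
  - My first two move calls were refused because the rows lacked some keys; the arm did not move.
  - A side force of about 8 N remained at the end, and my small sideways nudge did not remove it.
  - The mill collar's fitted radius was 1.6 mm under the stated value, so its measured centre may be up to about 1 mm off. The cup still went in without catching.

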